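# Hang the rubber stamp back in the rotary stamp rack

### The job

Put the loose rubber stamp away: turn the wheel of the stamp rack by its knob until the one empty clip stands in the middle of the opening in the guard, then slide the stamp's square shank into that clip and press it in against the spring pad until both spring gates have snapped shut behind it, and let it hang there upright. Press by feel, with no more than about 10 N, and leave everything else on the desk where it is.

Things in the scene. Friction and masses are not known exactly. Their poses are not given: they have to be found in the camera images.
- carousel: rotary stamp rack, fixed to the desk: black round base 248 mm across, aluminium wheel on a post. Origin at the centre of its underside, on the wheel's axis; its own -x axis points out through the middle of the opening: a black guard wall (inner radius 116 mm, top 93 mm up) stands round it, open only 45 degrees either side of its -x, so stamps pass in and out only there
- wheel (a joint): turn of the wheel, rad, growing anticlockwise from above: 0 (or a full turn) when the empty clip stands in the middle of the guard's opening. It turns stiffly (about 0.12 N m) and stays where it is left
- knob (a point): black fluted round knob on the wheel's axis, 34 mm across and 24 mm tall; point at its centre, 168 mm up; it turns the wheel. The hung stamps' handles reach up to 148 mm and begin 60 mm from the axis
- clip (a point): the one empty of six clips 60 degrees apart: the place of a hung stamp's shank axis, at the top of the wheel's 8 mm plate (105 mm up), 72 mm from the wheel's axis. Own x axis: inward to that axis, the way the shank goes in. Slot 14.6 mm wide, 25 mm between the gates' hinges at its mouth, 21 mm outward of this point; a spring pad at its inner end, two brass spring gates at its mouth
- gate_l (a joint): left spring gate, rad: 0 shut, about 0.35 while a shank holds it aside. Gates fold inward, giving way to 3 to 4 N, and shut behind the shank once it is pressed some mm further in than it finally rests, against the spring pad: about 7 to 8 N (pad on its stop: 11 N). On release the pad pushes the shank back against the shut gates
- gate_r (a joint): right spring gate of the empty clip, likewise
- spring_pad: rubber-faced spring pad at the inner end of the empty clip, 11 mm wide and 7 mm tall, which yields inward; origin at the centre of its face towards the mouth, x axis inward as the clip's
- stamp_handle (a point): centre of the dark wooden handle of the loose rubber stamp, 72 mm above its foot; it stands upright. Handle 24 x 24 mm, 38 mm tall, flats along the stamp's own x and y; brass collar 30 x 30 x 5 mm below, its underside (24 mm below this point) rests on the wheel's plate when hung
- rubber_stamp: the same loose stamp, about 0.11 kg; origin at the centre of its underside. Below the collar a square steel shank 12 x 12 mm, 26 mm long, flats as the handle's: any of its flats may face inward in the clip; at the foot a light wood mount 30 (x) by 52 (y) by 22 mm
- coffee_cup_mid (a point): bystander: small white cup, 63 x 88 x 51 mm; point half-way up it
- inkwell_0_mid (a point): bystander: square white inkwell, 60 x 60 x 64 mm; point at its centre
- matchbox_mid (a point): bystander: yellow matchbox, 36 x 55 x 14 mm; point at its centre
- crystal_ashtray_mid (a point): bystander: heavy square pale ashtray, 158 x 158 x 60 mm; point half-way up it
- eraser_mid (a point): bystander: pink eraser, 20 x 44 x 11 mm; point at its centre
Things that resemble listed ones, but are neither listed nor needed, are in the scene too. Of the things that look like the rubber_stamp, take the one that is nearest to the robot's base at the start.

How it is judged:
By the outcome, as a careful person would: the job done as asked, in the order asked, and still so for the second after the job is handed in, with the robot touching nothing.
It also fails if it takes over 66 s, if anything falls off the work surface, if the arm or the gripper's body presses on something with over 40 N, if the wrist force passes 120 N, or if a joint passes its speed limit or range.

### The arm

A 6-joint arm with a two-finger parallel gripper is mounted at the origin on a cart in front of the work surface, level with it; the furniture and walls round the work are solid. World frame = base frame: x ahead of the robot, y to its left, z up, the work surface at z = 0. Lengths are in m, angles in degrees, forces in N, time in s.
With the tool pointing down it reaches from about 0.3 to 0.75 m from the base axis. Payload 8.5 kg.
Tool frame: the origin (TCP) lies midway between the tips of the shut fingers; the grasp point (between the pads) lies 19 mm behind it (env.hold_point_z is the distance from the TCP to the grasp point, in m); z points along the fingers, y is the line along which they close (so a half turn about z gives the same grasp; the last joint's range is limited). The gripper opens to 85 mm and grips with 20 to 120 N. Pads are 22 mm wide; open, the fingers measure 114 mm over their backs; the gripper's body (76 mm by 85 mm) begins 54 mm behind the grasp point. The pads swing forward as they close: fully open they stand 13 mm farther back than shut.
Start: joints at [54.471, 21.807, 74.336, -0, 83.858, -12.336], TCP at [0.217, 0.506, 0.231] pointing down, gripper open.
Joint ranges: [-178.18, 178.18], [-50.72, 133.34], [12.68, 142.11], [-81.47, 261.47], [9.98, 163.14], [-165.26, 165.26]. Speed limits (degrees/s): [136.94, 136.94, 180, 180, 180, 180].

### API

Orientations are given as a 3x3 rotation matrix whose columns are the frame's x, y, z axes.
In Python, from rig import observe, get_image, camera_info, env gives the robot as it stands.
- The arm moves only by the tool drive_tool, never from a script. Its arguments are lists of equal length, an entry for each row: "offset": the shift along the tool's x, y, z in units of 40 mm (1.0 is 40 mm), a list of three; "turn": the turn, a rotation vector about the tool's x, y, z in units of 6 degrees (1.0 is 6 degrees), a list of three; "hand": the opening, from 0 (shut) to 1 (fully open). A call has exactly 10 rows; each row shifts and turns the commanded pose from where the row before left it, along the tool's axes as they then stand; what a row does not reach is not made up. A row lasts 1/8 s, in which the tool goes at most 62.5 mm and 10.7 degrees, less where a joint would pass 70% of its speed; a pose out of reach is approached as far as the arm can. A call is refused whole if a number of a shift passes 1 or a number of a turn 1, either way. A call with a gripper value outside its range is refused whole. The fingers move at their own pace and stop on an object; "newtons" is the grip in N (left out, the last holds). Time passes only in rows, so rows that do not move let the fingers close, or fill a call up. It gives the time, the measured TCP pose, the force, the opening and the grip force at its end, in the units of the state.
- observe(): the state, without advancing time (a new reading comes with each control period).
- get_image(name): name is "side" or "top" or "wrist"; returns the picture (420x560x3 uint8, blue, green, red); there is no depth.
- camera_info(name): a dict with "fx", "fy", "cx", "cy" (pixels), "world_to_cam" (4x4, takes a point from world to camera coordinates). Camera axes: x right, y down, z forward; pixel columns grow to the right and rows downward; lengths in m; the calibration is good to about 2 mm. A picture is of the moment at which its call begins: read the wrist's pose just before it. camera_info takes no time and is no camera call; for the wrist camera it gives the pose at the moment of the call.
- env.close_job(): hands the job in; it is judged then, once.
The state is a dict: "time_s": time; "q": joint angles; "qvel": joint speeds; "joint_efforts": joint torques, N m; "position": TCP position; "tool_rot": TCP orientation; "ft_force": force on the tool from outside, world axes, zero at the start; "wrist_torque": the same for the moment, N m; "grip_width": finger opening in m; "gripper_force": force on a finger pad.
Only numpy, scipy, OpenCV 4.12 (cv2) and the standard library are available. Lean on these libraries where they do the work, as an engineer would, in place of code of your own. Each camera call takes 0.05 s, during which the arm holds its last target. There are 200 camera calls.

## Working session

There is one attempt and no reset: what is moved stays moved. The work goes in short steps, Python scripts to look and compute and a tool call to move; the robot and the scene stay as the last step left them, time stands still between calls to the robot, and variables do not carry over. Pictures are saved under pics/ and viewed, at most 10 in all, crops included, and the job is handed in when it is done.

Besides the shell and the picture viewer there is one more tool, called as name(argument=value, ...), one argument or row to a line, values as JSON. drive_tool: Moves the arm, as the interface text tells. Its arguments: {"type":"object","properties":{"offset":{"type":"array"},"turn":{"type":"array"},"hand":{"type":"array"},"newtons":{"type":"number"}},"required":["offset","turn","hand"]}

```bash
mkdir -p pics; ls
python3 - <<'E'
from rig import observe,get_image,camera_info,env
import cv2,numpy as np
for n in ["side","top","wrist"]:
    im=get_image(n); cv2.imwrite(f"pics/{n}0.png",im)
    c=camera_info(n); print(n,c["fx"],c["cx"],c["cy"],np.round(np.linalg.inv(c["world_to_cam"]),3).tolist())
s=observe();print(s["time_s"],s["position"],np.round(s["tool_rot"],3).tolist(),env.hold_point_z)
E
```

```text
pics
side 496.13465167436937 284.74792765525495 202.17912893115798 [[-0.904, -0.277, 0.325, 0.097], [-0.428, 0.581, -0.693, 1.135], [0.003, -0.765, -0.644, 1.123], [0.0, 0.0, 0.0, 1.0]]
top 412.38050232195343 278.6184935026393 205.74709240001334 [[0.004, -0.99, 0.142, 0.428], [-1.0, -0.003, 0.009, 0.053], [-0.009, -0.142, -0.99, 1.357], [0.0, 0.0, 0.0, 1.0]]
wrist 290.3353450823074 272.8497366159842 212.89590994198275 [[0.393, 0.888, 0.239, 0.156], [0.919, -0.38, -0.102, 0.531], [0.0, 0.259, -0.966, 0.372], [0.0, 0.0, 0.0, 1.0]]
0.15 [0.21648024 0.50536063 0.2308656 ] [[-0.919, 0.394, -0.001], [0.394, 0.919, -0.001], [0.0, -0.001, -1.0]] 0.0187
```

View pics/top0.png

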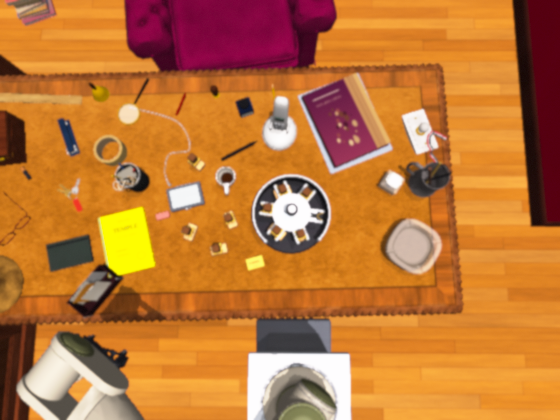

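View pics/side0.png

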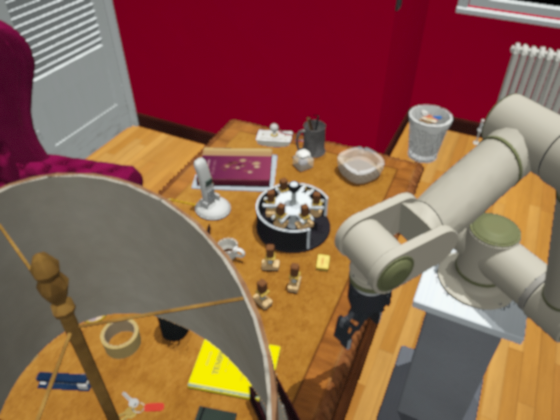

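Top view: the rack is at about (291,212) and the stamps are at (219,248), (230,220), (189,231) and (195,160). (219,248) looks nearest the base. I'll enlarge it and compute positions.

```bash
cat > h.py <<'E'
from rig import observe,get_image,camera_info,env
import cv2,numpy as np
def ray(n,u,v,z,c=None):
    c=c or camera_info(n); M=np.linalg.inv(c["world_to_cam"])
    d=M[:3,:3]@np.array([(u-c["cx"])/c["fx"],(v-c["cy"])/c["fy"],1]); o=M[:3,3]
    return o+d*(z-o[2])/d[2]
def proj(n,p,c=None):
    c=c or camera_info(n); q=c["world_to_cam"]@np.r_[p,1]
    return np.array([c["fx"]*q[0]/q[2]+c["cx"],c["fy"]*q[1]/q[2]+c["cy"]])
def st():
    s=observe(); print(round(s["time_s"],2),np.round(s["position"],4),np.round(s["tool_rot"],3).tolist(),"F",np.round(s["ft_force"],1),"T",np.round(s["wrist_torque"],2),"w",round(s["grip_width"],4),"gf",np.round(s["gripper_force"],1),"q",np.round(s["q"],1)); return s
E
python3 - <<'E'
from h import *
im=cv2.imread("pics/top0.png")
cv2.imwrite("pics/t1.png",cv2.resize(im[165:285,175:335],(800,600),interpolation=cv2.INTER_CUBIC))
for p in [(189,231),(230,220),(219,248),(195,160)]: print(p,ray("top",*p,0.08).round(3))
print(ray("top",291.5,209.5,.18).round(3))
E
```

```text
(189, 231) [0.531 0.343 0.08 ]
(230, 220) [0.566 0.216 0.08 ]
(219, 248) [0.479 0.248 0.08 ]
(195, 160) [0.758 0.331 0.08 ]
[0.586 0.026 0.18 ]
```

View pics/t1.png

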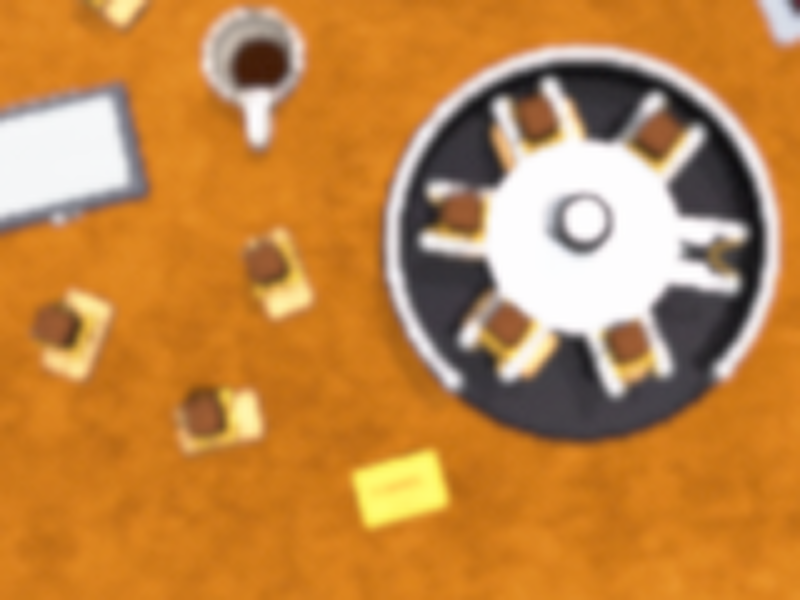

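drive_tool(
  offset=[
    [0,0,-0.45],
    [0,0,-0.45],
    [0,0,-0.45],
    [0,0,-0.45],
    [-1,-1,0],
    [-1,-1,0],
    [-1,-1,0],
    [-1,-1,0],
    [-1,-1,0],
    [-1,-1,0],
  ],
  turn=[
    [0,0,-0.967],
    [0,0,-0.967],
    [0,0,-0.967],
    [0,0,-0.967],
    [0,0,0],
    [0,0,0],
    [0,0,0],
    [0,0,0],
    [0,0,0],
    [0,0,0],
  ],
  hand=[0.7,0.7,0.7,0.7,0.7,0.7,0.7,0.7,0.7,0.7],
  newtons=50,
)

```text
time_s: 1.4
position: [0.4577, 0.2641, 0.3032]
tool_rot: [[-1.0, -0.0, -0.0], [-0.0, 1.0, -0.0], [0.0, -0.0, -1.0]]
ft_force: [-0.2, 1.0, -1.1]
grip_width: 0.0597
gripper_force: 0.0
```

drive_tool(
  offset=[
    [0,-1,0],
    [0,-1,0],
    [0,-1,0],
    [0,0,0],
    [0,0,0],
    [0,0,0],
    [0,0,0],
    [0,0,0],
    [0,0,0],
    [0,0,0],
  ],
  turn=[
    [0,0,0],
    [0,0,0],
    [0,0,0],
    [0,0,0],
    [0,0,0],
    [0,0,0],
    [0,0,0],
    [0,0,0],
    [0,0,0],
    [0,0,0],
  ],
  hand=[0.7,0.7,0.7,0.7,0.7,0.7,0.7,0.7,0.7,0.7],
)

```text
time_s: 2.65
position: [0.4567, 0.1457, 0.3033]
tool_rot: [[-1.0, -0.0, 0.0], [-0.0, 1.0, 0.0], [-0.0, 0.0, -1.0]]
ft_force: [0.3, 0.2, -0.4]
grip_width: 0.0598
gripper_force: 0.0
```

Run:
```python
from h import *
import pickle
st(); c=camera_info("wrist"); im=get_image("wrist"); cv2.imwrite("pics/w1.png",im); pickle.dump(c,open("w1.pkl","wb"))
cv2.imwrite("pics/w1b.png",cv2.resize(im,(800,600),interpolation=cv2.INTER_CUBIC))
```

```text
2.65 [0.4567 0.1457 0.3033] [[-1.0, -0.0, 0.0], [-0.0, 1.0, 0.0], [-0.0, 0.0, -1.0]] F [ 0.3  0.2 -0.4] T [ 0.01 -0.06 -0.01] w 0.0598 gf 0.0 q [  3.5  12.   76.7   0.   91.4 -86.5]
```

View pics/w1b.png

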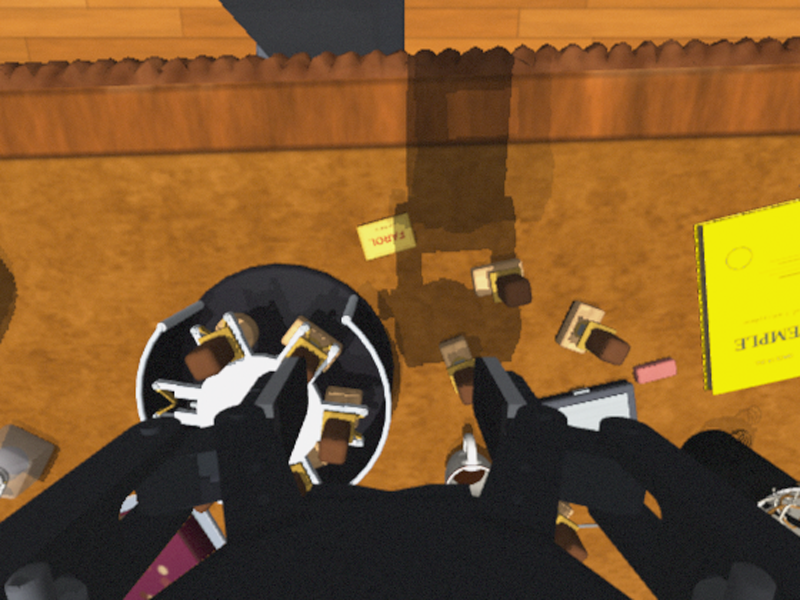

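Wrist view: the guard ends are near (161,327) and (345,320), the empty clip near (175,395), and the nearest stamp's handle near (515,290). Next I'll work out the axis, the opening and the clip angle.

Run:
```python
from h import *
import pickle
c=pickle.load(open("w1.pkl","rb"))
T=lambda x,y,z: ray("top",175+(x-2)/5,165+(y-2)/5,z)[:2].round(4)
W=lambda x,y,z: ray("wrist",x*.7,y*.7,z,c)[:2].round(4)
ax=T(585,220,.18); print("knob",ax, "guard c",T(582,240,.093),"base", T(582,245,.0))
ends=[T(455,383,.093),T(724,376,.093)]; we=[W(161,327,.093),W(347,320,.093)]
print(ends,we)
for e in ends+we: d=e-ax; print(np.hypot(*d),np.degrees(np.arctan2(d[1],d[0]))%360)
cl=[T(722,257,.105),W(172,400,.105)]
print(cl)
for e in cl: d=e-ax; print(np.hypot(*d),np.degrees(np.arctan2(d[1],d[0]))%360)
for p in [(537,117),(660,133),(463,213),(507,322),(628,340)]:
    e=T(*p,.148); d=e-ax; print(np.hypot(*d),np.degrees(np.arctan2(d[1],d[0]))%360)
print("stamp",T(205,412,.091),W(515,294,.091))
# edges of rubber stamps etc: yaw of mount
print([T(*p,.022) for p in [(178,418),(185,452),(262,437),(257,392)]])
```

```text
knob [0.5888 0.0261] guard c [0.5882 0.026 ] base [0.5967 0.024 ]
[array([0.4998, 0.1037]), array([ 0.5046, -0.0608])] [array([ 0.507 , -0.0577]), array([0.5004, 0.1082])]
0.11807946476843463 138.91449754449874
0.12100103305344129 225.9040664277422
0.11710542259007478 225.69194437217465
0.12064398037200201 137.1161247467531
[array([ 0.5765, -0.0592]), array([ 0.5724, -0.0507])]
0.08618224875228077 261.79468170019334
0.07853152233339171 257.94600832309106
0.07180027855099175 22.779462806887107
0.07263642337009717 321.3155536999062
0.0719801361488015 83.37851794817446
0.0721366758313689 141.30297864472575
0.07145886928856347 201.25050550713323
stamp [0.4817 0.2567] [0.477 0.256]
[array([0.4807, 0.2852]), array([0.4589, 0.2801]), array([0.4687, 0.2307]), array([0.4976, 0.2345])]
```

Axis ≈ (0.5885, 0.026), opening at ≈182°, empty clip at ≈262°, so the wheel has to turn about −80°. Going to the knob.

drive_tool(
  offset=[
    [-0.825,-0.748,0],
    [-0.825,-0.748,0],
    [-0.825,-0.748,0],
    [-0.825,-0.748,0],
    [0,0,0],
    [0,0,0.93],
    [0,0,0.93],
    [0,0,0.93],
    [0,0,0.93],
    [0,0,0],
  ],
  turn=[
    [0,0,0],
    [0,0,0],
    [0,0,0],
    [0,0,0],
    [0,0,0],
    [0,0,0],
    [0,0,0],
    [0,0,0],
    [0,0,0],
    [0,0,0],
  ],
  hand=[0.7,0.7,0.7,0.7,0.7,0.7,0.7,0.7,0.7,0.7],
)

```text
time_s: 3.95
position: [0.5872, 0.0267, 0.1527]
tool_rot: [[-1.0, -0.001, -0.005], [-0.001, 1.0, 0.001], [0.005, 0.001, -1.0]]
ft_force: [-0.1, -0.7, 1.0]
grip_width: 0.0598
gripper_force: 0.0
```

drive_tool(
  offset=[
    [0,0,0],
    [0,0,0],
    [0,0,0],
    [0,0,0],
    [0,0,0],
    [0,0,0],
    [0,0,0],
    [0,0,0],
    [0,0,0],
    [0,0,0],
  ],
  turn=[
    [0,0,0],
    [0,0,0],
    [0,0,0],
    [0,0,0],
    [0,0,0],
    [0,0,0],
    [0,0,0],
    [0,0,0],
    [0,0,0],
    [0,0,0],
  ],
  hand=[0.3,0.3,0.3,0.3,0.3,0.3,0.3,0.3,0.3,0.3],
  newtons=40,
)

```text
time_s: 5.2
position: [0.5894, 0.0261, 0.1568]
tool_rot: [[-1.0, -0.0, 0.004], [-0.0, 1.0, -0.0], [-0.004, -0.0, -1.0]]
ft_force: [-1.5, 0.2, 6.7]
grip_width: 0.033
gripper_force: 39.8
```

drive_tool(
  offset=[
    [0,0,0],
    [0,0,0],
    [0,0,0],
    [0,0,0],
    [0,0,0],
    [0,0,0],
    [0,0,0],
    [0,0,0],
    [0,0,0],
    [0,0,0],
  ],
  turn=[
    [0,0,0.7],
    [0,0,0.7],
    [0,0,0.7],
    [0,0,0.7],
    [0,0,0.7],
    [0,0,0.7],
    [0,0,0.7],
    [0,0,0.7],
    [0,0,0.7],
    [0,0,0.7],
  ],
  hand=[0.3,0.3,0.3,0.3,0.3,0.3,0.3,0.3,0.3,0.3],
)

```text
time_s: 6.45
position: [0.589, 0.025, 0.1567]
tool_rot: [[-0.742, 0.671, 0.003], [0.671, 0.742, -0.002], [-0.003, -0.0, -1.0]]
ft_force: [-4.2, -3.9, 7.6]
grip_width: 0.033
gripper_force: 40.0
```

drive_tool(
  offset=[
    [0,0,0],
    [0,0,0],
    [0,0,0],
    [0,0,0],
    [0,0,0],
    [0,0,0],
    [0,0,0],
    [0,0,0],
    [0,0,0],
    [0,0,0],
  ],
  turn=[
    [0,0,0.7],
    [0,0,0.7],
    [0,0,0.7],
    [0,0,0.7],
    [0,0,0.7],
    [0,0,0.7],
    [0,0,0.7],
    [0,0,0.7],
    [0,0,0.733],
    [0,0,0],
  ],
  hand=[0.3,0.3,0.3,0.3,0.3,0.3,0.3,0.3,0.3,0.3],
)

```text
time_s: 7.7
position: [0.588, 0.0244, 0.1567]
tool_rot: [[-0.172, 0.985, 0.0], [0.985, 0.172, -0.003], [-0.003, -0.001, -1.0]]
ft_force: [-8.9, -7.8, 10.8]
grip_width: 0.0323
gripper_force: 40.3
```

Run:
```python
from h import *
s=st(); im=get_image("top"); cv2.imwrite("pics/t2.png",im)
cv2.imwrite("pics/t2b.png",cv2.resize(im[165:270,230:370],(800,600),interpolation=cv2.INTER_CUBIC))
```

```text
7.7 [0.588  0.0244 0.1567] [[-0.172, 0.985, 0.0], [0.985, 0.172, -0.003], [-0.003, -0.001, -1.0]] F [-8.9 -7.8 10.8] T [-1.18  1.51 -0.1 ] w 0.0323 gf 40.3 q [ -9.1  29.1  74.9  -0.2  75.9 -18.9]
```

drive_tool(
  offset=[
    [0,0,0],
    [0,0,0],
    [0,0,0],
    [0,0,-1],
    [0,0,-1],
    [0.883,-0.241,0],
    [0.883,-0.241,0],
    [0.883,-0.241,0],
    [0.883,-0.241,0],
    [0.883,-0.241,0],
  ],
  turn=[
    [0,0,0],
    [0,0,0],
    [0,0,0],
    [0,0,0],
    [0,0,0],
    [0,0,0],
    [0,0,0],
    [0,0,0],
    [0,0,0],
    [0,0,0],
  ],
  hand=[0.7,0.7,0.7,0.7,0.7,0.7,0.7,0.7,0.7,0.7],
)

```text
time_s: 9.0
position: [0.51, 0.1926, 0.2346]
tool_rot: [[-0.174, 0.985, 0.0], [0.985, 0.174, 0.0], [0.0, 0.0, -1.0]]
ft_force: [0.5, -0.4, 0.2]
grip_width: 0.0594
gripper_force: 0.0
```

drive_tool(
  offset=[
    [0.883,-0.241,0],
    [0.883,-0.241,0],
    [0,0,0],
    [0,0,0],
    [0,0,0],
    [0,0,0],
    [0,0,0],
    [0,0,0],
    [0,0,0],
    [0,0,0],
  ],
  turn=[
    [0,0,-0.8],
    [0,0,-1],
    [0,0,-1],
    [0,0,-1],
    [0,0,-1],
    [0,0,-1],
    [0,0,-1],
    [0,0,-1],
    [0,0,-1],
    [0,0,-1],
  ],
  hand=[0.7,0.7,0.7,0.7,0.7,0.7,0.7,0.7,0.7,0.7],
)

```text
time_s: 10.25
position: [0.4765, 0.2564, 0.2345]
tool_rot: [[-0.934, 0.358, -0.0], [0.358, 0.934, 0.0], [0.0, 0.0, -1.0]]
ft_force: [0.6, 0.2, -0.1]
grip_width: 0.0597
gripper_force: 0.0
```

drive_tool(
  offset=[
    [0,0,0],
    [0,0,0],
    [0,0,0],
    [0,0,0],
    [0,0,0],
    [0,0,0],
    [0,0,0],
    [0,0,0],
    [0,0,0],
    [0,0,0],
  ],
  turn=[
    [0,0,-1],
    [0,0,-1],
    [0,0,-1],
    [0,0,-1],
    [0,0,-1],
    [0,0,-1],
    [0,0,0],
    [0,0,0],
    [0,0,0],
    [0,0,0],
  ],
  hand=[0.7,0.7,0.7,0.7,0.7,0.7,0.7,0.7,0.7,0.7],
)

```text
time_s: 11.5
position: [0.4765, 0.2563, 0.2345]
tool_rot: [[-0.967, -0.255, -0.0], [-0.255, 0.967, -0.0], [0.0, 0.0, -1.0]]
ft_force: [0.2, -0.4, -0.7]
grip_width: 0.0597
gripper_force: 0.0
```

Run:
```python
from h import *
import pickle
st(); c=camera_info("wrist"); im=get_image("wrist"); pickle.dump(c,open("w2.pkl","wb"));cv2.imwrite("pics/w2.png",im)
t=get_image("top"); cv2.imwrite("pics/t3.png",t)
a=cv2.resize(im[60:360,180:380],(400,600),interpolation=cv2.INTER_CUBIC)
b=cv2.resize(t[165:265,240:340],(400,400),interpolation=cv2.INTER_CUBIC)
o=np.zeros((600,800,3),np.uint8);o[:,:400]=a;o[:400,400:]=b
cv2.imwrite("pics/o3.png",o)
```

```text
11.5 [0.4765 0.2563 0.2345] [[-0.967, -0.255, -0.0], [-0.255, 0.967, -0.0], [0.0, 0.0, -1.0]] F [ 0.2 -0.4 -0.7] T [0.04 0.01 0.01] w 0.0597 gf 0.0 q [ 15.7  20.8  75.4   0.   83.8 -89.1]
```

View pics/o3.png

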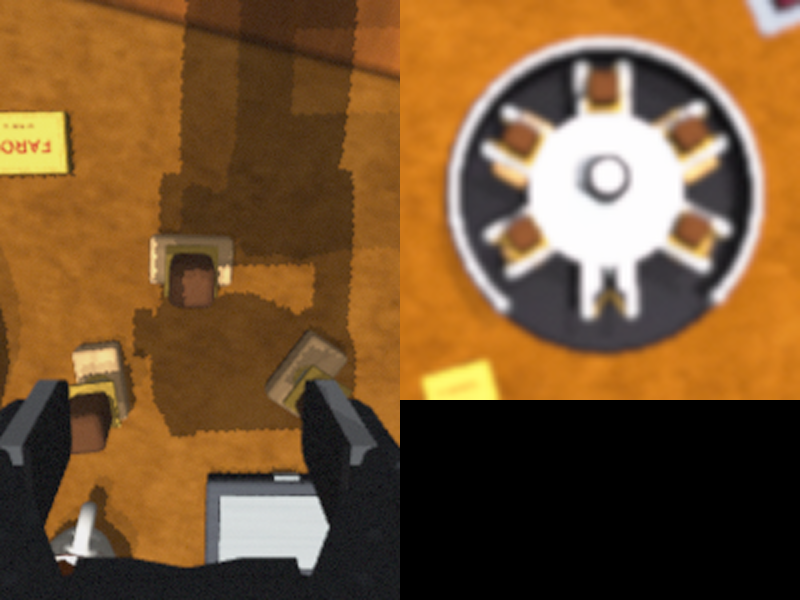

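The left panel shows the stamp square to the tool: mount front edge at (150–232, 237), handle top at (193, 287). In the right panel the empty clip stands in the opening, at about (610, 298).

Run:
```python
from h import *
import pickle
c=pickle.load(open("w2.pkl","rb"))
W=lambda x,y,z: ray("wrist",180+x/2,60+y/2,z,c)[:2].round(4)
s=observe()
corn=[W(170,268,.091),W(216,268,.091),W(214,306,.091),W(171,307,.091)]
print(corn,np.mean(corn,0))
a,b=W(150,237,.022),W(233,237,.022); print(a,b,np.linalg.norm(b-a),np.degrees(np.arctan2(*(b-a)[::-1])))
m=(a+b)/2; n=s["tool_rot"][:2,0]; print("centre from mount",m-n*.015, "tool z90 shift of handle est:",s["tool_rot"][:2,:2].T@(np.mean(corn,0)-s["position"][:2]))
T=lambda x,y,z: ray("top",240+(x-1.5)/4,165+(y-1.5)/4,z)[:2]
ax=T(606,177-0,.18)if 0 else T(606-400,177,.18); print(ax)
ph=[]
for p in [(602,87),(522,135),(690,133),(522,233),(693,229)]:
    d=T(p[0]-400,p[1],.148)-[.588,.026]; an=np.degrees(np.arctan2(d[1],d[0]))%360; ph.append((an+30)%60-30); print(np.hypot(*d),an)
print("phase",np.mean(ph))
for p in [(610,298),(507,305),(718,298),(591,312),(629,312)]:
    d=T(p[0]-400,p[1],.105 if p[0] not in(507,718) else .093)-[.588,.026]; print(p,np.hypot(*d),np.degrees(np.arctan2(d[1],d[0]))%360)
# circle fit of opening ends vs base ring
```

```text
[array([0.4704, 0.2469]), array([0.4645, 0.2691]), array([0.4837, 0.2734]), array([0.4898, 0.2524])] [0.4771  0.26045]
[0.4687 0.232 ] [0.4557 0.2811] 0.050791830051692376 104.82968730238956
centre from mount [0.47670261 0.2603807 ] tool z90 shift of handle est: [-0.00159667  0.00390407]
[0.58796838 0.02743732]
0.07209704692036638 2.9464482376356003
0.07245190033578988 60.54714436146863
0.07204790563151223 301.3033609406055
0.0729340824705892 120.88689828687139
0.07183083367113093 241.6497640662448
phase 1.466723178565185
(610, 298) 0.08239029423533202 182.19069025326806
(507, 305) 0.11522751078682325 139.17396098623712
(718, 298) 0.1183334582034536 226.59817311038498
(591, 312) 0.09363564086012752 173.10891965189367
(629, 312) 0.09449848306404232 190.68068644532084
```

drive_tool(
  offset=[
    [-0.04,0.1,0.882],
    [0,0,0.882],
    [0,0,0.882],
    [0,0,0.882],
    [0,0,0.882],
    [0,0,0],
    [0,0,0],
    [0,0,0],
    [0,0,0],
    [0,0,0],
  ],
  turn=[
    [0,0,0],
    [0,0,0],
    [0,0,0],
    [0,0,0],
    [0,0,0],
    [0,0,0],
    [0,0,0],
    [0,0,0],
    [0,0,0],
    [0,0,0],
  ],
  hand=[0.7,0.7,0.7,0.7,0.7,0.7,0.7,0.2,0.2,0.2],
  newtons=60,
)

```text
time_s: 12.85
position: [0.4775, 0.2607, 0.0591]
tool_rot: [[-0.967, -0.256, 0.002], [-0.256, 0.967, 0.0], [-0.002, 0.0, -1.0]]
ft_force: [-1.1, -1.0, 6.4]
grip_width: 0.0231
gripper_force: 59.0
```

drive_tool(
  offset=[
    [0,0,0],
    [0,0,0],
    [0,0,0],
    [0,0,0],
    [0,0,0],
    [0,0,0],
    [0,0,0],
    [0,0,0],
    [0,0,0],
    [0,0,0],
  ],
  turn=[
    [0,0,0],
    [0,0,0],
    [0,0,0],
    [0,0,0],
    [0,0,0],
    [0,0,0],
    [0,0,0],
    [0,0,0],
    [0,0,0],
    [0,0,0],
  ],
  hand=[0.2,0.2,0.2,0.2,0.2,0.2,0.2,0.2,0.2,0.2],
)

```text
time_s: 14.1
position: [0.4775, 0.2607, 0.0591]
tool_rot: [[-0.967, -0.256, 0.002], [-0.256, 0.967, 0.0], [-0.002, 0.0, -1.0]]
ft_force: [-0.8, -0.7, 5.7]
grip_width: 0.0232
gripper_force: 59.0
```

drive_tool(
  offset=[
    [0,0,-0.7],
    [0,0,-0.75],
    [0,0,0],
    [0,0,0],
    [0,0,0],
    [0.132,-0.849,0],
    [0.132,-0.849,0],
    [0.132,-0.849,0],
    [0.132,-0.849,0],
    [0.132,-0.849,0],
  ],
  turn=[
    [0,0,0],
    [0,0,0],
    [0,0,0.723],
    [0,0,0.723],
    [0,0,0.723],
    [0,0,0],
    [0,0,0],
    [0,0,0],
    [0,0,0],
    [0,0,0],
  ],
  hand=[0.2,0.2,0.2,0.2,0.2,0.2,0.2,0.2,0.2,0.2],
)

```text
time_s: 15.35
position: [0.4557, 0.089, 0.1162]
tool_rot: [[-1.0, -0.032, 0.0], [-0.032, 1.0, -0.0], [-0.0, -0.0, -1.0]]
ft_force: [0.2, 0.6, -1.1]
grip_width: 0.0232
gripper_force: 59.3
```

drive_tool(
  offset=[
    [0.132,-0.849,0],
    [0.132,-0.849,0],
    [0,0,0],
    [0,0,0],
    [0,0,0],
    [0,0,0],
    [0,0,0],
    [0,0,0],
    [0,0,0],
    [0,0,0],
  ],
  turn=[
    [0,0,0],
    [0,0,0],
    [0,0,0],
    [0,0,0],
    [0,0,0],
    [0,0,0],
    [0,0,0],
    [0,0,0],
    [0,0,0],
    [0,0,0],
  ],
  hand=[0.2,0.2,0.2,0.2,0.2,0.2,0.2,0.2,0.2,0.2],
)

```text
time_s: 16.6
position: [0.4476, 0.0218, 0.1161]
tool_rot: [[-1.0, -0.031, -0.0], [-0.031, 1.0, -0.0], [0.0, -0.0, -1.0]]
ft_force: [-0.2, 0.4, -1.6]
grip_width: 0.0232
gripper_force: 59.3
```

Run:
```python
from h import *
import pickle
st(); c=camera_info("wrist"); im=get_image("wrist"); pickle.dump(c,open("w3.pkl","wb"));cv2.imwrite("pics/w3.png",im)
s=get_image("side"); cv2.imwrite("pics/s3.png",s)
o=np.zeros((600,800,3),np.uint8)
o[:300,:400]=cv2.resize(im,(400,300)); o[:,400:]=cv2.resize(s[160:280,240:320],(400,600),interpolation=cv2.INTER_CUBIC)
o[300:,:400]=cv2.resize(im[230:380,180:380],(400,300),interpolation=cv2.INTER_CUBIC)
cv2.imwrite("pics/o4.png",o)
```

```text
16.6 [0.4476 0.0218 0.1161] [[-1.0, -0.031, -0.0], [-0.031, 1.0, -0.0], [0.0, -0.0, -1.0]] F [-0.2  0.4 -1.6] T [ 0.07 -0.03 -0.04] w 0.0232 gf 59.3 q [ -12.4   19.4  100.2   -0.    60.4 -104.2]
```

View pics/o4.png

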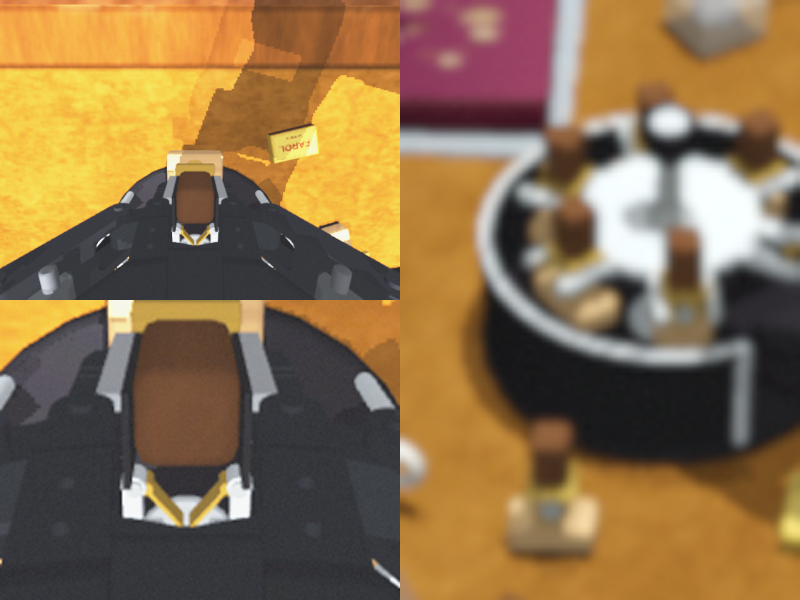

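The gates and the clip arms are visible right behind the handle: gate tips at crop (188,525), arm ends at (133,485) and (240,485). Checking the lateral alignment.

Run:
```python
from h import *
import pickle
c=pickle.load(open("w3.pkl","rb")); s=observe(); R=s["tool_rot"][:2,:2]; p=s["position"][:2]
for n,x,y,z in [("tip",188,525,.105),("hl",145,478,.105),("hr",235,478,.105),("armL",122,485,.105),("armR",253,485,.105),("armLb",124,517,.105),("armRb",251,518,.105),("hfl",146,321,.148),("hfr",232,321,.148),("hbl",134,465,.148),("hbr",240,465,.148)]:
    w=ray("wrist",180+x/2,230+(y-300)/2,z,c)[:2]; print(n,w.round(4),(R.T@(w-p)*1000).round(1))
```

```text
tip [0.506  0.0247] [-58.4   1.1]
hl [0.4897 0.0111] [-41.7 -11.9]
hr [0.4889 0.0383] [-41.7  15.2]
armL [0.4924 0.0042] [-44.2 -18.9]
armR [0.4911 0.0439] [-44.2  20.8]
armLb [0.5037 0.0049] [-55.5 -18.6]
armRb [0.5028 0.044 ] [-55.9  20.5]
hfl [0.4232 0.0133] [24.7 -7.7]
hfr [0.4226 0.0305] [24.7  9.6]
hbl [0.4562 0.0112] [ -8.2 -10.8]
hbr [0.4555 0.034 ] [-8.2 12. ]
```

drive_tool(
  offset=[
    [0,0.008,-0.025],
    [-0.2,0,0],
    [-0.2,0,0],
    [-0.2,0,0],
    [-0.2,0,0],
    [-0.2,0,0],
    [0,0,0],
    [0,0,0],
    [0,0,0],
    [0,0,0],
  ],
  turn=[
    [0,0,0],
    [0,0,0],
    [0,0,0],
    [0,0,0],
    [0,0,0],
    [0,0,0],
    [0,0,0],
    [0,0,0],
    [0,0,0],
    [0,0,0],
  ],
  hand=[0.2,0.2,0.2,0.2,0.2,0.2,0.2,0.2,0.2,0.2],
)

```text
time_s: 17.95
position: [0.4875, 0.0233, 0.1172]
tool_rot: [[-1.0, -0.031, 0.0], [-0.031, 1.0, -0.0], [-0.0, -0.0, -1.0]]
ft_force: [-0.2, -0.5, -0.7]
grip_width: 0.023
gripper_force: 59.3
```

drive_tool(
  offset=[
    [-0.05,0,0],
    [-0.05,0,0],
    [-0.05,0,0],
    [-0.05,0,0],
    [0,0,0],
    [0,0,0],
    [0,0,0],
    [0,0,0],
    [0,0,0],
    [0,0,0],
  ],
  turn=[
    [0,0,0],
    [0,0,0],
    [0,0,0],
    [0,0,0],
    [0,0,0],
    [0,0,0],
    [0,0,0],
    [0,0,0],
    [0,0,0],
    [0,0,0],
  ],
  hand=[0.2,0.2,0.2,0.2,0.2,0.2,0.2,0.2,0.2,0.2],
)

```text
time_s: 19.2
position: [0.4956, 0.0236, 0.1171]
tool_rot: [[-1.0, -0.031, 0.0], [-0.031, 1.0, -0.0], [-0.0, -0.0, -1.0]]
ft_force: [-0.8, -0.6, 0.1]
grip_width: 0.0233
gripper_force: 59.3
```

Run:
```python
from h import *
st()
```

```text
19.2 [0.4956 0.0236 0.1171] [[-1.0, -0.031, 0.0], [-0.031, 1.0, -0.0], [-0.0, -0.0, -1.0]] F [-0.8 -0.6  0.1] T [-0.   -0.    0.02] w 0.0233 gf 59.3 q [ -11.    23.4   93.    -0.    63.6 -102.8]
```

drive_tool(
  offset=[
    [-0.05,0,0],
    [-0.05,0,0],
    [-0.05,0,0],
    [-0.05,0,0],
    [0,0,0],
    [0,0,0],
    [0,0,0],
    [0,0,0],
    [0,0,0],
    [0,0,0],
  ],
  turn=[
    [0,0,0],
    [0,0,0],
    [0,0,0],
    [0,0,0],
    [0,0,0],
    [0,0,0],
    [0,0,0],
    [0,0,0],
    [0,0,0],
    [0,0,0],
  ],
  hand=[0.2,0.2,0.2,0.2,0.2,0.2,0.2,0.2,0.2,0.2],
)

```text
time_s: 20.45
position: [0.5037, 0.0238, 0.1172]
tool_rot: [[-1.0, -0.031, 0.0], [-0.031, 1.0, -0.0], [-0.0, -0.0, -1.0]]
ft_force: [-1.6, 0.1, -2.0]
grip_width: 0.0233
gripper_force: 59.3
```

drive_tool(
  offset=[
    [-0.05,0,0],
    [-0.05,0,0],
    [-0.05,0,0],
    [0,0,0],
    [0,0,0],
    [0,0,0],
    [0,0,0],
    [0,0,0],
    [0,0,0],
    [0,0,0],
  ],
  turn=[
    [0,0,0],
    [0,0,0],
    [0,0,0],
    [0,0,0],
    [0,0,0],
    [0,0,0],
    [0,0,0],
    [0,0,0],
    [0,0,0],
    [0,0,0],
  ],
  hand=[0.2,0.2,0.2,0.2,0.2,0.2,0.2,0.2,0.2,0.2],
)

```text
time_s: 21.7
position: [0.5096, 0.024, 0.1172]
tool_rot: [[-1.0, -0.031, 0.0], [-0.031, 1.0, -0.0], [-0.0, -0.0, -1.0]]
ft_force: [2.2, -0.7, -0.6]
grip_width: 0.0232
gripper_force: 59.4
```

drive_tool(
  offset=[
    [-0.05,0,0],
    [-0.05,0,0],
    [0,0,0],
    [0,0,0],
    [0,0,0],
    [0,0,0],
    [0,0,0],
    [0,0,0],
    [0,0,0],
    [0,0,0],
  ],
  turn=[
    [0,0,0],
    [0,0,0],
    [0,0,0],
    [0,0,0],
    [0,0,0],
    [0,0,0],
    [0,0,0],
    [0,0,0],
    [0,0,0],
    [0,0,0],
  ],
  hand=[0.2,0.2,0.2,0.2,0.2,0.2,0.2,0.2,0.2,0.2],
)

```text
time_s: 22.95
position: [0.5135, 0.0241, 0.1171]
tool_rot: [[-1.0, -0.031, -0.0], [-0.031, 1.0, -0.0], [0.0, -0.0, -1.0]]
ft_force: [-0.7, -0.3, -2.5]
grip_width: 0.0232
gripper_force: 59.3
```

drive_tool(
  offset=[
    [-0.05,0,0],
    [0,0,0],
    [0,0,0],
    [0,0,0],
    [0,0,0],
    [0,0,0],
    [0,0,0],
    [0,0,0],
    [0,0,0],
    [0,0,0],
  ],
  turn=[
    [0,0,0],
    [0,0,0],
    [0,0,0],
    [0,0,0],
    [0,0,0],
    [0,0,0],
    [0,0,0],
    [0,0,0],
    [0,0,0],
    [0,0,0],
  ],
  hand=[0.2,0.2,0.2,0.2,0.2,0.2,0.2,0.2,0.2,0.2],
)

```text
time_s: 24.2
position: [0.5156, 0.0242, 0.1172]
tool_rot: [[-1.0, -0.031, 0.0], [-0.031, 1.0, 0.0], [-0.0, 0.0, -1.0]]
ft_force: [-0.4, 0.0, -0.6]
grip_width: 0.0231
gripper_force: 59.4
```

drive_tool(
  offset=[
    [-0.05,0,0],
    [0,0,0],
    [0,0,0],
    [0,0,0],
    [0,0,0],
    [0,0,0],
    [0,0,0],
    [0,0,0],
    [0,0,0],
    [0,0,0],
  ],
  turn=[
    [0,0,0],
    [0,0,0],
    [0,0,0],
    [0,0,0],
    [0,0,0],
    [0,0,0],
    [0,0,0],
    [0,0,0],
    [0,0,0],
    [0,0,0],
  ],
  hand=[0.2,0.2,0.2,0.2,0.2,0.2,0.2,0.2,0.2,0.2],
)

```text
time_s: 25.45
position: [0.5169, 0.0243, 0.1169]
tool_rot: [[-1.0, -0.032, -0.002], [-0.032, 1.0, 0.0], [0.002, 0.0, -1.0]]
ft_force: [-4.1, -0.7, 0.3]
grip_width: 0.0234
gripper_force: 59.5
```

Run:
```python
from h import *
st(); im=get_image("wrist"); s=get_image("side"); st()
o=np.zeros((600,800,3),np.uint8)
o[:,400:]=cv2.resize(s[160:280,240:320],(400,600),interpolation=cv2.INTER_CUBIC)
o[100:500,:400]=cv2.resize(im[210:360,197:347],(400,400),interpolation=cv2.INTER_CUBIC)
cv2.imwrite("pics/o5.png",o)
```

```text
25.45 [0.5169 0.0243 0.1169] [[-1.0, -0.032, -0.002], [-0.032, 1.0, 0.0], [0.002, 0.0, -1.0]] F [-4.1 -0.7  0.3] T [-0.06  0.93 -0.04] w 0.0234 gf 59.5 q [ -10.4   25.3   89.6   -0.    65.2 -102.2]
25.55 [0.5169 0.0243 0.1169] [[-1.0, -0.032, -0.002], [-0.032, 1.0, 0.0], [0.002, 0.0, -1.0]] F [-5.3 -0.5  0.3] T [-0.15  0.97 -0.06] w 0.0232 gf 59.5 q [ -10.4   25.3   89.6   -0.    65.2 -102.2]
```

View pics/o5.png

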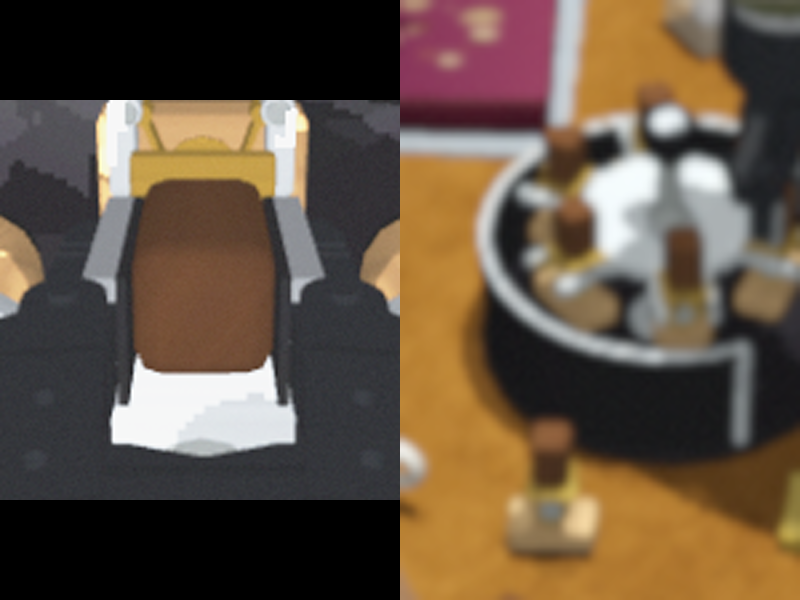

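The shank is in the slot. Both gates are visible at (150,130) and (255,130), still held aside by it, and the pad is pushing back with 4–5 N. Pressing on in small steps.

drive_tool(
  offset=[
    [-0.03,0,0],
    [0,0,0],
    [0,0,0],
    [0,0,0],
    [0,0,0],
    [0,0,0],
    [0,0,0],
    [0,0,0],
    [0,0,0],
    [0,0,0],
  ],
  turn=[
    [0,0,0],
    [0,0,0],
    [0,0,0],
    [0,0,0],
    [0,0,0],
    [0,0,0],
    [0,0,0],
    [0,0,0],
    [0,0,0],
    [0,0,0],
  ],
  hand=[0.2,0.2,0.2,0.2,0.2,0.2,0.2,0.2,0.2,0.2],
)

```text
time_s: 26.8
position: [0.5176, 0.0243, 0.1167]
tool_rot: [[-0.999, -0.032, -0.003], [-0.032, 0.999, -0.0], [0.003, 0.0, -1.0]]
ft_force: [-6.7, -0.4, 0.7]
grip_width: 0.0231
gripper_force: 59.6
```

Run:
```python
from h import *
st(); im=get_image("wrist"); cv2.imwrite("pics/w6.png",im); cv2.imwrite("pics/c6.png",cv2.resize(im[200:290,217:327],(440,360)))
```

```text
26.8 [0.5176 0.0243 0.1167] [[-0.999, -0.032, -0.003], [-0.032, 0.999, -0.0], [0.003, 0.0, -1.0]] F [-6.7 -0.4  0.7] T [-0.17  1.22 -0.01] w 0.0231 gf 59.6 q [ -10.4   25.4   89.4   -0.    65.3 -102.2]
```

drive_tool(
  offset=[
    [-0.02,0,0],
    [0,0,0],
    [0,0,0],
    [0,0,0],
    [0,0,0],
    [0,0,0],
    [0,0,0],
    [0,0,0],
    [0,0,0],
    [0,0,0],
  ],
  turn=[
    [0,0,0],
    [0,0,0],
    [0,0,0],
    [0,0,0],
    [0,0,0],
    [0,0,0],
    [0,0,0],
    [0,0,0],
    [0,0,0],
    [0,0,0],
  ],
  hand=[0.2,0.2,0.2,0.2,0.2,0.2,0.2,0.2,0.2,0.2],
)

```text
time_s: 28.1
position: [0.5182, 0.0244, 0.1167]
tool_rot: [[-0.999, -0.032, -0.004], [-0.032, 1.0, 0.0], [0.004, 0.0, -1.0]]
ft_force: [-6.8, -0.3, 1.8]
grip_width: 0.0236
gripper_force: 59.6
```

Run:
```python
from h import *
st(); im=get_image("wrist"); cv2.imwrite("pics/w7.png",im); st()
a=cv2.imread("pics/w6.png"); f=lambda i:cv2.resize(i[200:290,217:327],(400,327),interpolation=cv2.INTER_CUBIC)
cv2.imwrite("pics/c7.png",np.hstack([f(a),f(im)]))
```

```text
28.1 [0.5182 0.0244 0.1167] [[-0.999, -0.032, -0.004], [-0.032, 1.0, 0.0], [0.004, 0.0, -1.0]] F [-6.8 -0.3  1.8] T [-0.2   1.44  0.01] w 0.0236 gf 59.6 q [ -10.4   25.5   89.3   -0.    65.4 -102.2]
28.15 [0.5181 0.0244 0.1167] [[-0.999, -0.032, -0.004], [-0.032, 0.999, 0.0], [0.004, 0.0, -1.0]] F [-8.1 -1.7  1.4] T [-0.2   1.51 -0.05] w 0.0231 gf 59.6 q [ -10.4   25.5   89.3   -0.    65.4 -102.2]
```

View pics/c7.png

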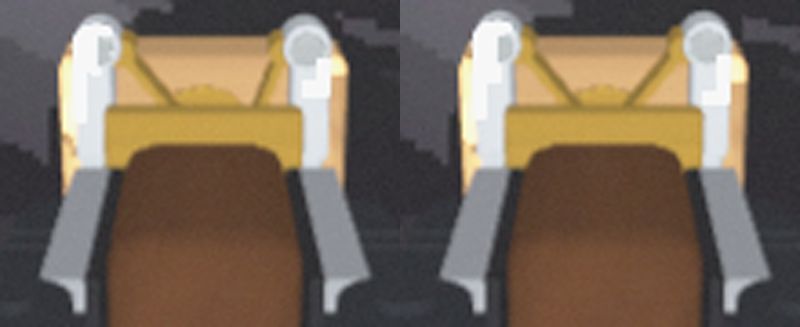

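Left panel, one step earlier: only the left gate had shut. Right panel: both gates are shut, symmetrically, behind the shank at about 7.5 N. Easing off, lowering onto the plate, then releasing.

drive_tool(
  offset=[
    [0.02,0,0],
    [0.02,0,0],
    [0.02,0,0],
    [0,0,0.01],
    [0,0,0.01],
    [0,0,0],
    [0,0,0],
    [0,0,0],
    [0,0,0],
    [0,0,0],
  ],
  turn=[
    [0,0,0],
    [0,0,0],
    [0,0,0],
    [0,0,0],
    [0,0,0],
    [0,0,0],
    [0,0,0],
    [0,0,0],
    [0,0,0],
    [0,0,0],
  ],
  hand=[0.2,0.2,0.2,0.2,0.2,0.2,0.2,0.2,0.2,0.2],
)

```text
time_s: 29.4
position: [0.517, 0.0243, 0.1163]
tool_rot: [[-1.0, -0.032, -0.001], [-0.032, 1.0, 0.0], [0.001, 0.0, -1.0]]
ft_force: [-5.6, 0.3, 0.8]
grip_width: 0.0233
gripper_force: 59.5
```

Run:
```python
from h import *
st()
```

```text
29.4 [0.517  0.0243 0.1163] [[-1.0, -0.032, -0.001], [-0.032, 1.0, 0.0], [0.001, 0.0, -1.0]] F [-5.6  0.3  0.8] T [-0.01  0.98  0.01] w 0.0233 gf 59.5 q [ -10.4   25.3   89.7   -0.    65.  -102.2]
```

drive_tool(
  offset=[
    [0.02,0,0],
    [0.02,0,0],
    [0,0,0],
    [0,0,0],
    [0,0,0],
    [0,0,0],
    [0,0,0],
    [0,0,0],
    [0,0,0],
    [0,0,0],
  ],
  turn=[
    [0,0,0],
    [0,0,0],
    [0,0,0],
    [0,0,0],
    [0,0,0],
    [0,0,0],
    [0,0,0],
    [0,0,0],
    [0,0,0],
    [0,0,0],
  ],
  hand=[0.2,0.2,0.2,0.2,0.2,0.3,0.35,0.4,0.45,0.45],
  newtons=20,
)

```text
time_s: 30.65
position: [0.5156, 0.0242, 0.1163]
tool_rot: [[-1.0, -0.031, 0.0], [-0.031, 1.0, -0.0], [-0.0, -0.0, -1.0]]
ft_force: [0.3, 0.8, -0.7]
grip_width: 0.0383
gripper_force: 0.0
```

drive_tool(
  offset=[
    [0,0,0],
    [0,0,-0.2],
    [0,0,-0.4],
    [0,0,-0.6],
    [0,0,-0.8],
    [0,0,-0.8],
    [0.5,0,-0.3],
    [0,0,0],
    [0,0,0],
    [0,0,0],
  ],
  turn=[
    [0,0,0],
    [0,0,0],
    [0,0,0],
    [0,0,0],
    [0,0,0],
    [0,0,0],
    [0,0,0],
    [0,0,0],
    [0,0,0],
    [0,0,0],
  ],
  hand=[0.45,0.45,0.45,0.45,0.45,0.45,0.45,0.45,0.45,0.45],
)

```text
time_s: 31.9
position: [0.4958, 0.0236, 0.2397]
tool_rot: [[-1.0, -0.031, -0.001], [-0.031, 1.0, 0.0], [0.001, 0.0, -1.0]]
ft_force: [0.2, -0.3, 0.1]
grip_width: 0.038
gripper_force: 0.0
```

Run:
```python
from h import *
st(); im=get_image("wrist"); s=get_image("side")
cv2.imwrite("pics/o8.png",np.hstack([cv2.resize(im[130:380,190:360],(400,588),interpolation=cv2.INTER_CUBIC),cv2.resize(s[160:280,240:322],(400,588),interpolation=cv2.INTER_CUBIC)]))
```

```text
31.9 [0.4958 0.0236 0.2397] [[-1.0, -0.031, -0.001], [-0.031, 1.0, 0.0], [0.001, 0.0, -1.0]] F [ 0.2 -0.3  0.1] T [-0.03  0.02 -0.07] w 0.038 gf 0.0 q [ -11.    16.1   81.6    0.    82.4 -102.8]
```

View pics/o8.png

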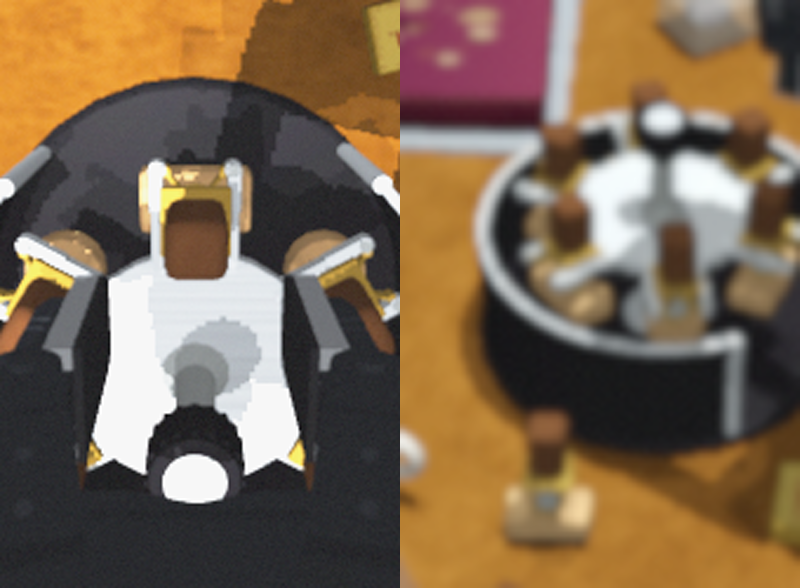

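The stamp hangs upright with its collar at (196,200), behind shut gates in the middle of the opening, and the gripper is well clear.

```bash
python3 -c "
from rig import env
print(env.close_job())"
```

```text
the job is handed in; nothing more can be done
None
```

The job is handed in: I turned the empty clip to the middle of the opening and pressed the stamp in at about 7 to 8 N until both gates shut, and it now hangs upright with the gripper clear (about 32 s used).

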